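Work the choke and hold the mirror on its index mark

ROBOT

A 6-joint arm with a two-finger parallel gripper is mounted at the origin on the work surface. World frame = base frame: x ahead of the robot, y to its left, z up, the work surface at z = 0. Lengths are in mm, angles in rad, forces in N, time in s.
With the tool pointing down it reaches from about 350 to 775 mm from the base axis. Payload 7.3 kg.
Tool frame: the origin (TCP) lies between the finger pads; the fingertips stand 22 mm ahead of it and the grasp point (between the pads) lies 3 mm ahead of it (nose_length is the distance from the TCP to the fingertips, in mm); z points along the fingers, y is the direction in which the jaws open and shut (so a half turn about z gives the same grasp; the last joint's range is limited). The gripper opens to 92 mm and grips with 3 to 60 N. Pads are 19 mm wide; open, the fingers measure 130 mm over their backs; the gripper's body (75 mm by 190 mm) begins 47 mm behind the grasp point.
Start: joints at [0.991, 0.342, 1.524, -0, 1.275, -0.146], TCP at [220.656, 476.396, 248.741] pointing down, gripper open.
Joint ranges: [-2.53, 2.53], [-0.77, 2.02], [0.04, 2.7], [-1, 4.14], [0.28, 2.66], [-3.11, 3.11]. Speed limits (rad/s): [2.57, 2.57, 3.14, 3.14, 3.14, 3.14].

INTERFACE

Orientations are given as [roll, pitch, yaw] about the fixed x, y, z axes, in that order (R = Rz(yaw) Ry(pitch) Rx(roll)).
In Python, from plant import get_obs, capture, close_job, nose_length gives the robot as it stands.
- The arm moves only by the tool step_arm, never from a script. Its argument "increments" is text: rows parted by semicolons, each of 7 numbers parted by spaces: the turn, a rotation vector about the tool's x, y, z in rad, then the shift along the tool's x, y, z in mm, then the opening, from -1 (shut) to 1 (fully open). A call has 1 to 20 rows; each row is the pose to reach, as a shift and turn from the pose commanded when the call began, along the tool's axes at that moment; what a row does not reach only later rows make up. A row lasts 1/8 s, in which the tool goes at most 62.5 mm and 10.7 degrees, less where a joint would pass 70% of its speed; a pose out of reach is approached as far as the arm can. A call with a gripper value outside its range is refused whole. The fingers move at their own pace and stop on an object; the grip force is fixed at half the most. Time passes only in rows, so rows that repeat a pose let the fingers close. It gives the time, the measured TCP pose, the force and the opening at its end, in the units of the state.
- get_obs(): the state, without advancing time (a new reading comes with each control period).
- capture(name): name is "side" or "top" or "wrist"; returns a dict with "frame" (400x640x3 uint8, red, green, blue), "K" (3x3 intrinsics, pixels), "extrinsics" (4x4, takes a point from world to camera coordinates); the wrist camera has in their place "tool_from_camera" (4x4, takes a point from camera to tool coordinates, whose origin is the TCP and whose axes are the flange's). Camera axes: x right, y down, z forward; pixel columns grow to the right and rows downward; lengths in mm; the calibration is good to about 2 mm. A picture is of the moment at which its call begins: read the wrist's pose just before it. There is no depth.
- close_job(): hands the job in, once; it reports no verdict.
The state is a dict: "time": time; "joint_positions": joint angles; "dq": joint speeds; "tau": joint torques, N m; "tool_pos": TCP position; "tcp_rot": TCP orientation; "contact_force": force on the tool from outside, world axes, zero at the start; "moment": the same for the moment, N m; "grip_width": finger opening in mm.
Only numpy, scipy, OpenCV 4.12 (cv2) and the standard library are available. Lean on these libraries where they do the work, as an engineer would, in place of code of your own. Each camera call takes 0.05 s, during which the arm holds its last target.

TASK

On the small engine, pull the choke knob all the way out to its stop and push it fully home again. Then take the inspection mirror's upright post and swing the mirror until the bench camera sees the cross mark at the far end of the choke rod in the middle of the mirror, and finish while still holding the post so that the sprung mirror stays at that angle. Leave the tape roll, the spray can and the screwdriver where they are.

Things in the scene. Friction and masses are not known exactly. Their poses are not given: they have to be found in the camera images.
- choke (a joint): the choke rod's slide: 0 = fully home, 0.036 m = pulled fully out to its stop. An over-centre detent holds it at either end: it takes about 5.5 N to start it from an end, less towards half-way, and beyond half-way it snaps to the other end.
- choke_knob (a point): centre of the choke knob: black, round, 24 mm in diameter, 22 mm long, on a level rod 100 mm above the bench. The point's x axis runs along the rod from knob to mark: the knob pulls out along -x, roughly towards the robot, and goes home along +x. When home its back meets a steel ferrule 18 mm in diameter, 40 mm long. Grip it from above, across the rod.
- engine: small finned engine on a plywood foot 150 by 180 mm, fixed to the bench; origin at the centre of the foot's underside, axes as the knob's. The choke rod runs along its right side at y = -65 mm. The engine is up to 225 mm tall and begins 65 mm behind the knob's centre (choke home); the rod's brackets are 26 mm wide and reach 122 mm above the bench.
- index_mark (a point): centre of the cross mark: a dark raised cross on the far face of an aluminium tab (34 mm wide, 36 mm tall) at the far end of the choke rod, 100 mm above the bench, turned away from the camera. It travels with the rod, 158.6 mm beyond the knob's centre along it and 1.5 mm to its right (-y of the knob's point).
- mirror (a joint): swing of the mirror: 0 = sprung rest against its stop, grows clockwise seen from above, stop at 1.1 rad. A spring always drives it back to 0: about 1.2 N at the post at 0, 2.5 N at 0.6 rad.
- mirror_center (a point): centre of the mirror's glass (88 mm wide, 80 mm tall, upright in a black steel frame), 100 mm above the bench and on the mirror's vertical pivot axis. The point's x axis is the mirror's normal, pointing out of its shiny face; z is up.
- post: black upright round handle post (a revolving sleeve), 14 mm in diameter, 52 mm tall, on the end of a steel arm above the mirror; origin at the centre of its foot, 150 mm above the bench (top at 202 mm). Carried by the mirror, it moves on a circle of 95 mm radius about the pivot, 35 degrees anticlockwise (seen from above) of the mirror's normal. Grip it from above, or push it.
- camera_lens (a point): front of the lens of the bench camera: a small black camera 60 mm wide on a post, lens 100 mm above the bench and 260 mm from the mirror's pivot, at which it is aimed. Mirror and camera share an aluminium rail fixed to the bench. At rest the mirror's normal points 18 degrees clockwise (from above) of the direction from pivot to lens.
- sight_line (a point): imaginary, nothing to see: at the mirror's centre; its x axis is the level line along which the camera looks after reflection there, y to its left, z up. It turns twice as far as the mirror. The mark is in the middle of the mirror when it lies on this x axis: the mirror's normal then halves the angle between the directions from pivot to lens and pivot to mark.
- tape: bystander: roll of blue masking tape lying flat, 96 mm in diameter, 25 mm high; origin at the centre of its underside
- spray: bystander: grey spray can, 54 mm in diameter, 150 mm tall, standing; origin at the centre of its underside
- driver: bystander: yellow-handled screwdriver lying on the bench; origin under its middle

How it is judged:
By the outcome, as a careful person would: the job done as asked, in the order asked, and still so for the second after the job is handed in, while the arm keeps its last pose, push and grip.
It also fails if it takes over 53 s, if anything falls off the work surface, if the arm or the gripper's body presses on something with over 40 N, if the wrist force passes 120 N, or if a joint passes its speed limit or range.

## Working session

There is one attempt and no reset: what is moved stays moved. The work goes in short steps, Python scripts to look and compute and a tool call to move; the robot and the scene stay as the last step left them, time stands still between calls to the robot, and variables do not carry over. Pictures are saved under pics/ and viewed, and the job is handed in when it is done.

Besides the shell and the picture viewer there is one more tool, called as name(argument=value, ...), one argument or row to a line, values as JSON. step_arm: Moves the arm, as the interface text tells. Its arguments: {"type":"object","properties":{"increments":{"type":"string"}},"required":["increments"]}

```bash
mkdir -p pics; ls; python3 - <<'E'
from plant import *
import cv2,numpy as np
o=get_obs();print(o)
for n in("side","top","wrist"):
    c=capture(n);cv2.imwrite(f"pics/{n}0.png",c["frame"][:,:,::-1]);print(n,c["K"].tolist(),{k:np.round(v,4).tolist() for k,v in c.items() if k in("extrinsics","tool_from_camera")})
print(nose_length)
E
```

```text
pics
{'time': 0.0, 'joint_positions': array([ 9.90988826e-01,  3.42720238e-01,  1.52500803e+00,  8.05476048e-06,
        1.27535738e+00, -1.46017756e-01]), 'dq': array([-0.00111183, -0.00106798, -0.00148014, -0.00093287,  0.00062308,
        0.00018952]), 'tau': array([ 5.24770712e-04, -4.31241453e+01, -2.44216758e+01,  7.18942937e-02,
        5.60197723e-02, -1.19463689e-04]), 'tool_pos': array([220.45226319, 476.07825793, 248.04934522]), 'tcp_rot': array([-3.14011667e+00, -2.24850065e-04,  2.70780039e+00]), 'contact_force': array([ 0.77645126, -0.11418351,  0.35865794]), 'moment': array([ 0.01070243, -0.0058366 , -0.02480954]), 'grip_width': 91.73852184825104}
side [[390.14342551752435, 0.0, 322.2947475976965], [0.0, 390.14342551752435, 193.8212681439057], [0.0, 0.0, 1.0]] {'extrinsics': [[0.9967, -0.0788, -0.0186, -559.2509], [-0.0668, -0.6703, -0.7391, 104.4721], [0.0458, 0.7379, -0.6734, 1175.9298], [0.0, 0.0, 0.0, 1.0]]}
top [[489.4369442811995, 0.0, 322.2555961006333], [0.0, 489.4369442811995, 198.1663643434633], [0.0, 0.0, 1.0]] {'extrinsics': [[0.0246, -0.9997, -0.0002, -4.5868], [-0.9984, -0.0245, -0.0519, 574.3093], [0.0518, 0.0015, -0.9987, 1407.2681], [0.0, 0.0, 0.0, 1.0]]}
wrist [[283.3174792625298, 0.0, 322.54730239269804], [0.0, 283.3174792625298, 199.4647602166067], [0.0, 0.0, 1.0]] {'tool_from_camera': [[0.001, -0.9641, -0.2654, 70.683], [1.0, 0.0009, 0.0004, 0.9253], [-0.0001, -0.2654, 0.9641, -138.2644], [0.0, 0.0, 0.0, 1.0]]}
22.0
```

View pics/side0.png

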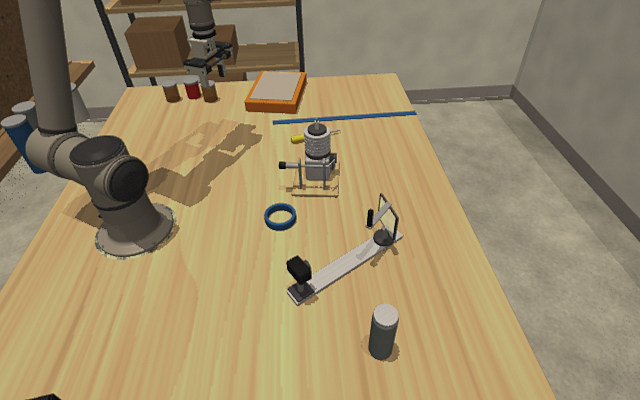

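View pics/top0.png

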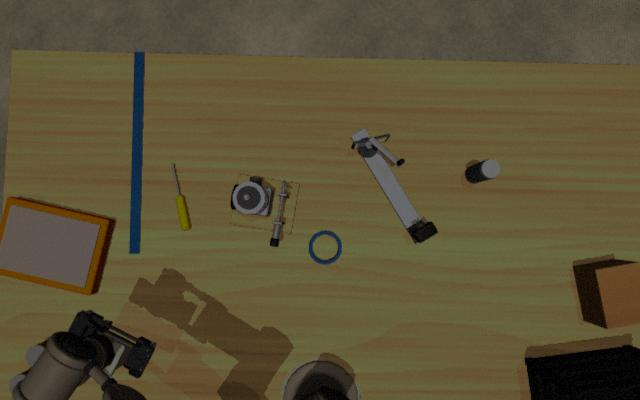

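View pics/wrist0.png

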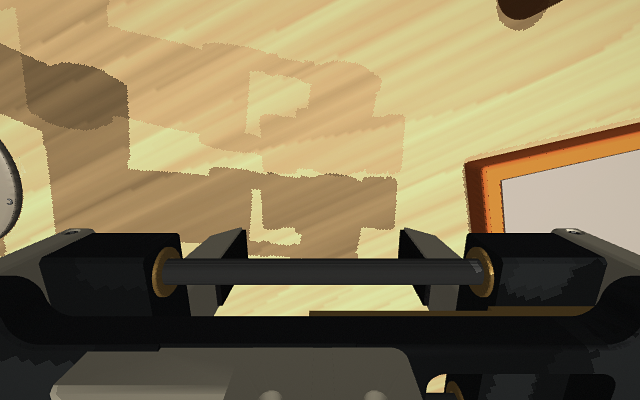

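Overview: in the top view the knob is near (275,242), the mirror pivot near (367,147), the post near (401,161) and the bench camera near (423,231). I'll enlarge these.

```bash
python3 - <<'E'
import cv2
t=cv2.imread("pics/top0.png");s=cv2.imread("pics/side0.png")
def crop(im,x,y,w,h,f,n):
    cv2.imwrite(n,cv2.convertScaleAbs(cv2.resize(im[y:y+h,x:x+w],None,fx=f,fy=f,interpolation=cv2.INTER_CUBIC),alpha=1.5))
crop(t,225,165,100,75+15,8,"pics/t_eng.png" )
crop(t,340,120,100,75,8,"pics/t_mir.png")
crop(t,390,140,60,115,5,"pics/t_cam.png")
crop(s,265,110,100,75,8,"pics/s_eng.png");crop(s,280,190,130,115,5,"pics/s_mir.png")
E
```

```text
(no output)
```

View pics/t_eng.png

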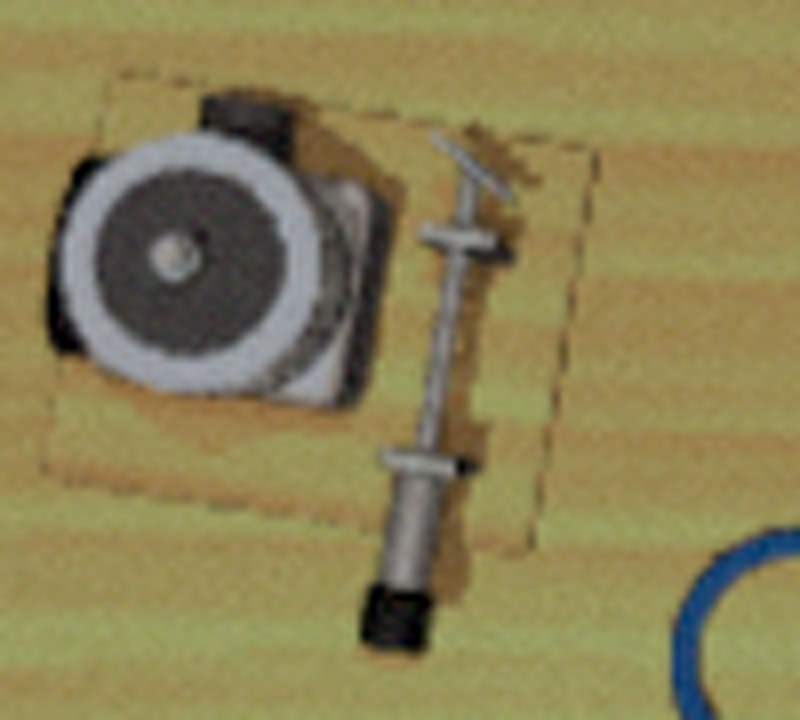

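View pics/t_mir.png

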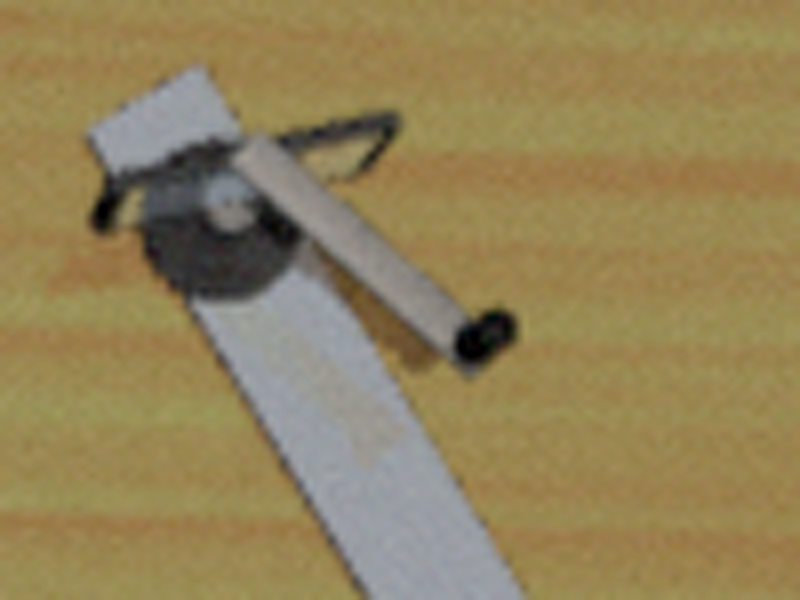

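View pics/t_cam.png

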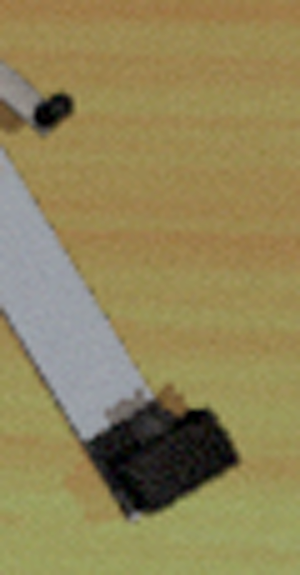

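View pics/s_eng.png

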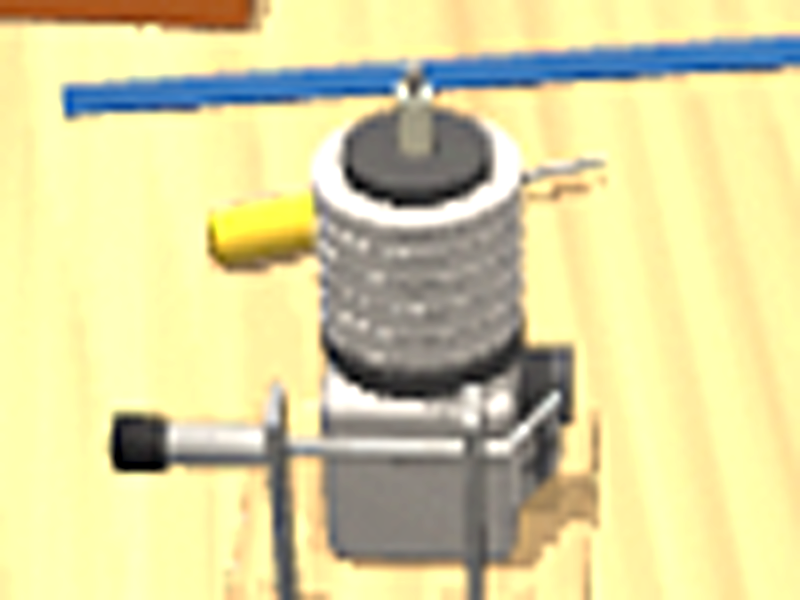

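View pics/s_mir.png

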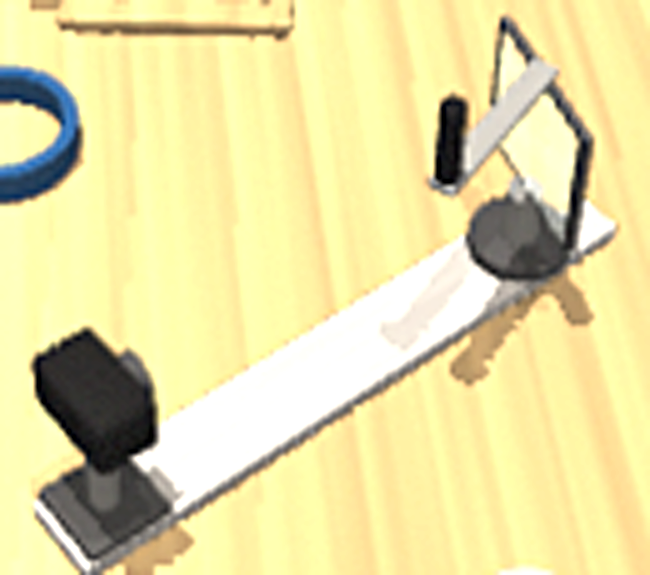

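```bash
cat > h.py <<'E'
import numpy as np
from scipy.optimize import least_squares
from scipy.spatial.transform import Rotation as R
CAL={'side':(390.1434,322.2947,193.8213,[[0.9967,-0.0788,-0.0186,-559.2509],[-0.0668,-0.6703,-0.7391,104.4721],[0.0458,0.7379,-0.6734,1175.9298],[0,0,0,1.0]]),
'top':(489.437,322.2556,198.1664,[[0.0246,-0.9997,-0.0002,-4.5868],[-0.9984,-0.0245,-0.0519,574.3093],[0.0518,0.0015,-0.9987,1407.2681],[0,0,0,1.0]])}
TC=np.array([[0.001,-0.9641,-0.2654,70.683],[1.0,0.0009,0.0004,0.9253],[-0.0001,-0.2654,0.9641,-138.2644],[0,0,0,1.0]])
def wristE(pos,rpy):
    T=np.eye(4);T[:3,:3]=R.from_euler('xyz',rpy).as_matrix();T[:3,3]=pos
    return np.linalg.inv(T@TC)
def ray(cam,uv,E=None):
    if cam=='wrist': f,cx,cy=283.3175,322.5473,199.4648
    else: f,cx,cy,E=CAL[cam]
    E=np.array(E);d=np.array([(uv[0]-cx)/f,(uv[1]-cy)/f,1]);Rm=E[:3,:3]
    return -Rm.T@E[:3,3], Rm.T@d
def atz(cam,uv,z,E=None):
    o,d=ray(cam,uv,E);return o+d*(z-o[2])/d[2]
def tri(*rs):
    A=[];b=[]
    for o,d in rs:
        d=d/np.linalg.norm(d);P=np.eye(3)-np.outer(d,d);A.append(P);b.append(P@o)
    x=np.linalg.lstsq(np.vstack(A),np.hstack(b),rcond=None)[0]
    return x,[np.linalg.norm((np.eye(3)-np.outer(d,d)/(d@d))@(x-o)) for o,d in rs]
def proj(p,E,f=283.3175,cx=322.5473,cy=199.4648):
    q=np.array(E)@np.r_[p,1];return np.array([cx+f*q[0]/q[2],cy+f*q[1]/q[2]])
E
python3 - <<'E'
from h import *
np.set_printoptions(precision=1,suppress=True)
c=lambda u,v,ox,oy,f:(ox+(u+.5)/f-.5,oy+(v+.5)/f-.5)
te=lambda u,v:c(u,v,225,165,8);tm=lambda u,v:c(u,v,340,120,8);tc=lambda u,v:c(u,v,390,140,5)
se=lambda u,v:c(u,v,265,110,8);sm=lambda u,v:c(u,v,280,190,5)
k=atz('top',te(396,618),103);print('knob',k,tri(ray('top',te(396,618)),ray('side',se(140,443))))
tab=atz('top',te(472,168),118);print('tab',tab,np.linalg.norm((tab-k)[:2]))
for u,v in((115,72),(598,150),(530,550),(42,470)):print('foot',atz('top',te(u,v),12))
print('rodend brackets',atz('top',te(415,462),122),atz('top',te(457,238),122))
for u,v in((118,178),(397,120)):print('mir',atz('top',tm(u,v),145))
pt=atz('top',tm(497,325),202);print('post top',pt,'side',tri(ray('top',tm(497,325)),ray('side',sm(455,100))))
print('disc',atz('top',tm(222,238),12))
print('rail L',atz('top',tm(200,300),6),atz('top',tc(88,440),6),'R',atz('top',tm(330,270),6),atz('top',tc(155,400),6),'endcorners',atz('top',tm(90,132),6),atz('top',tm(203,65),6))
for u,v in((205,410),(240,460),(135,515),(115,465)):print('cam',atz('top',tc(u,v),125))
E
```

```text
knob [447.9 137.2 103. ] (array([447.1, 137.5,  99.6]), [np.float64(0.6655029190982253), np.float64(0.66550291909833)])
tab [600.4 114.6 118. ] 154.1267845088578
foot [640.4 254.4  12. ]
foot [616.1  77.5  12. ]
foot [470.1  98.2  12. ]
foot [494.7 276.1  12. ]
rodend brackets [500.9 130.5 122. ] [576.4 118.6 122. ]
mir [719.4 -72.1 145. ]
mir [ 741.1 -164.4  145. ]
post top [ 665.8 -189.6  202. ] side (array([ 665.6, -189.5,  202.2]), [np.float64(0.17873130102894105), np.float64(0.17873130102859208)])
disc [ 720.8 -118.8   12. ]
rail L [ 698.6 -111.7    6. ] [ 494.9 -240.1    6. ] R [ 710.9 -159.2    6. ] [ 519.2 -278.8    6. ] endcorners [759.8 -70.    6. ] [ 785.7 -111.1    6. ]
cam [ 513.  -281.8  125. ]
cam [ 486.7 -300.8  125. ]
cam [ 456.1 -245.2  125. ]
cam [ 482.4 -234.1  125. ]
```

```bash
cat > mv.py <<'E'
# usage: mv.py x y z yaw  -> increments (tool-down) from the commanded pose in cmd.json; "mv.py set rz dx dy dz" records a sent move
import sys,json,os,numpy as np
from scipy.spatial.transform import Rotation as R
p=json.load(open('cmd.json')) if os.path.exists('cmd.json') else dict(pos=[220.656,476.396,248.741],yaw=2.708)
Rm=R.from_euler('xyz',[np.pi,0,p['yaw']]).as_matrix()
if sys.argv[1]=='set':
    rz,*d=map(float,sys.argv[2:6]); p['pos']=(np.array(p['pos'])+Rm@d).tolist();p['yaw']-=rz
    json.dump(p,open('cmd.json','w'));print(p)
else:
    x,y,z,yaw=map(float,sys.argv[1:5]);print('0 0 %.3f'%(p['yaw']-yaw),np.round(Rm.T@(np.array([x,y,z])-p['pos']),1))
E
python3 mv.py 390 145 215 3.0
```

```text
0 0 -0.292 [-292.9 -229.6   33.7]
```

step_arm(
  increments="0 0 -0.292 -293 -230 34 0.2;0 0 -0.292 -293 -230 34 0.2;0 0 -0.292 -293 -230 34 0.2;0 0 -0.292 -293 -230 34 0.2;0 0 -0.292 -293 -230 34 0.2;0 0 -0.292 -293 -230 34 0.2;0 0 -0.292 -293 -230 34 0.2;0 0 -0.292 -293 -230 34 0.2;0 0 -0.292 -293 -230 34 0.2",
)

```text
time: 1.27
tool_pos: [389.2, 145.8, 214.8]
tcp_rot: [3.141, -0.0, 3.002]
contact_force: [0.2, 0.0, -0.1]
grip_width: 55.2
```

```bash
python3 mv.py set -0.292 -293 -230 34; python3 - <<'E'
from plant import *
import cv2
o=get_obs();print(o['time'],o['tool_pos'],o['tcp_rot'],o['grip_width'],o['joint_positions'],o['contact_force'])
c=capture('wrist')['frame'][:,:,::-1];cv2.imwrite('pics/w1.png',c)
E
```

```text
{'pos': [389.91167687227653, 144.58051536055842, 214.74099999999999], 'yaw': 3.0}
1.275 [389.24303358 145.75150394 214.76593409] [ 3.14124732e+00 -1.99935193e-04  3.00178332e+00] 55.19802767499667 [ 1.73138754e-01  1.77056657e-01  1.85420987e+00  4.35457108e-04
  1.11041007e+00 -1.25804169e+00] [ 0.21608555  0.04767592 -0.07534591]
```

View pics/w1.png

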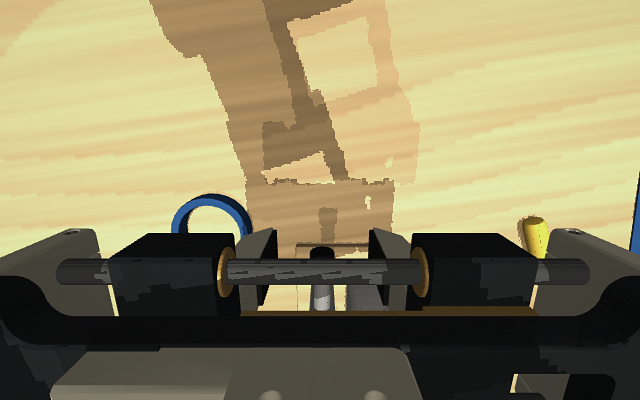

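The wrist view shows the knob's near end between the open jaws, around (322,252). The bar hides the part below it.

```bash
python3 - <<'E'
import cv2
t=cv2.imread("pics/w1.png")
cv2.imwrite("pics/w1c.png",cv2.resize(t[225:325,250:410],None,fx=5,fy=5,interpolation=cv2.INTER_CUBIC))
E
```

```text
(no output)
```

View pics/w1c.png

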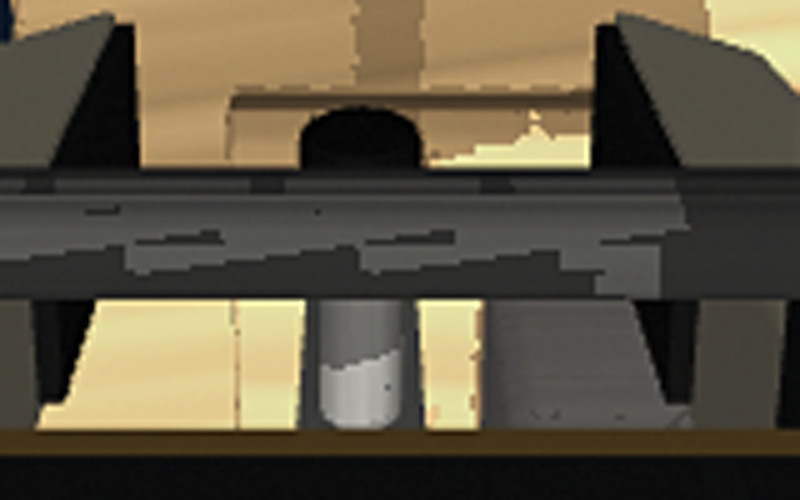

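```bash
python3 mv.py 447 138 180 3.0;python3 mv.py 447 138 103 3.0
```

```text
0 0 0.000 [-57.4   1.5  34.7]
0 0 0.000 [-57.4   1.5 111.7]
```

step_arm(
  increments="0 0 0 -57.4 1.5 35 0.2;0 0 0 -57.4 1.5 35 0.2;0 0 0 -57.4 1.5 75 0.2;0 0 0 -57.4 1.5 111.7 0.2;0 0 0 -57.4 1.5 111.7 0.2;0 0 0 -57.4 1.5 111.7 0.2",
)

```text
time: 2.08
tool_pos: [447.3, 138.7, 104.5]
tcp_rot: [3.141, 0.002, 3.001]
contact_force: [0.9, -0.0, -0.4]
grip_width: 55.1
```

```bash
python3 mv.py set 0 -57.4 1.5 111.7; python3 - <<'E'
from plant import *
import cv2
o=get_obs();print(o['time'],o['tool_pos'],o['tcp_rot'],o['grip_width'],o['contact_force'])
c=capture('wrist')['frame'][:,:,::-1];cv2.imwrite('pics/w2.png',c)
c=capture('side')['frame'][:,:,::-1];cv2.imwrite('pics/s2.png',cv2.resize(c[100:200,230:360],None,fx=6,fy=6,interpolation=cv2.INTER_CUBIC))
E
```

```text
{'pos': [446.9489261892319, 137.96521564282273, 103.04099999999998], 'yaw': 3.0}
2.075 [447.29130141 138.66749755 104.47954935] [3.14096540e+00 1.78026822e-03 3.00100211e+00] 55.12648890133928 [ 0.92232968 -0.01895918 -0.39494443]
```

View pics/w2.png

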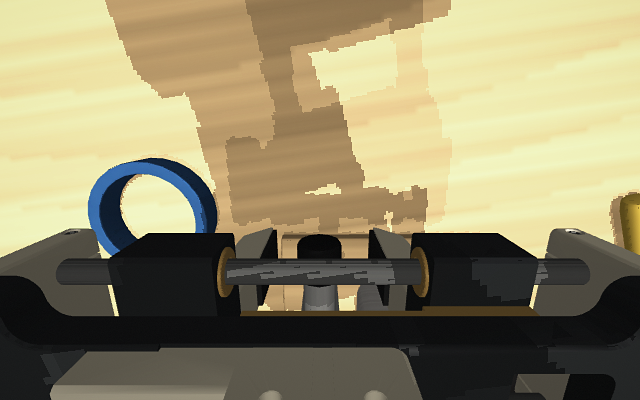

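View pics/s2.png

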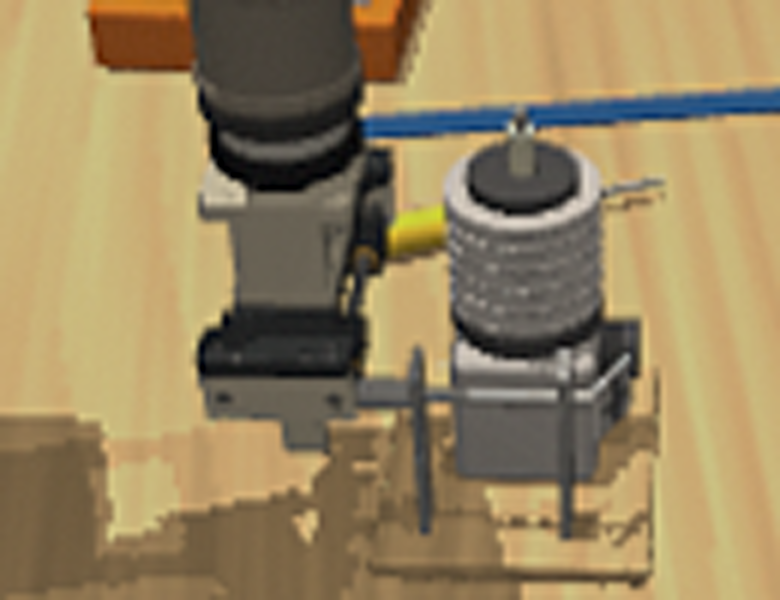

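The knob sits between the jaws, at about (320,246) in the wrist view, with the finger straddling the rod line in the side view. Closing now.

step_arm(
  increments="0 0 0 0 0 0 -1;0 0 0 0 0 0 -1;0 0 0 0 0 0 -1;0 0 0 0 0 0 -1;0 0 0 0 0 0 -1",
)

```text
time: 2.8
tool_pos: [446.8, 136.9, 103.1]
tcp_rot: [-3.14, -0.0, 3.0]
contact_force: [-0.4, -6.1, 2.6]
grip_width: 23.3
```

step_arm(
  increments="0 0 0 6 -0.7 0 -1;0 0 0 14 -0.7 0 -1;0 0 0 22 -0.7 0 -1;0 0 0 30 -0.7 0 -1;0 0 0 36 -0.7 0 -1;0 0 0 36 -0.7 0 -1;0 0 0 36 -0.7 0 -1",
)

```text
time: 3.68
tool_pos: [411.0, 141.9, 103.1]
tcp_rot: [-3.141, 0.001, 3.0]
contact_force: [1.2, -7.0, 1.1]
grip_width: 23.3
```

```bash
python3 mv.py set 0 36 -0.7 0; python3 - <<'E'
from plant import *
import cv2
o=get_obs();print(o['time'],o['tool_pos'],o['grip_width'],o['contact_force'])
c=capture('side')['frame'][:,:,::-1];cv2.imwrite('pics/s3.png',cv2.resize(c[100:200,230:360],None,fx=6,fy=6,interpolation=cv2.INTER_CUBIC))
c=capture('top')['frame'][:,:,::-1];cv2.imwrite('pics/t3.png',cv2.resize(c[165:265,225:355],None,fx=6,fy=6,interpolation=cv2.INTER_CUBIC))
E
```

```text
{'pos': [411.21041230597393, 142.35254118535764, 103.04099999999998], 'yaw': 3.0}
3.675 [411.01795777 141.87293405 103.11327199] 23.263811627257873 [ 1.17856355 -6.9554279   1.10318046]
```

View pics/s3.png

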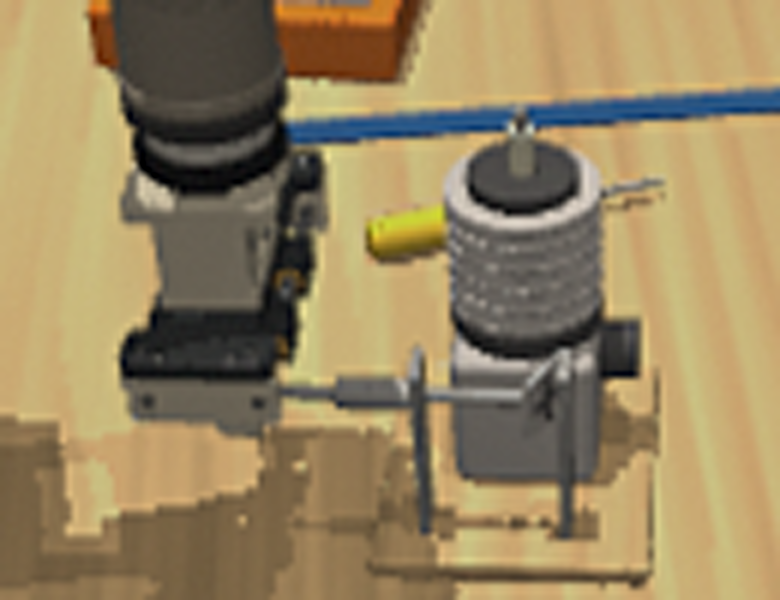

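View pics/t3.png

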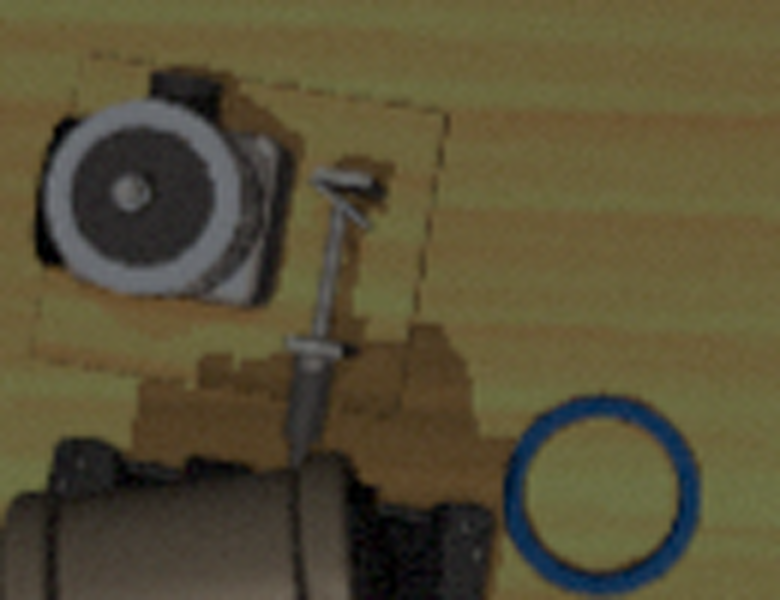

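The rod has moved out with the knob and the tab has passed the rear bracket. A little further will confirm the stop.

step_arm(
  increments="0 0 0 1.5 0 0 -1;0 0 0 2.5 0 0 -1;0 0 0 2.5 0 0 -1;0 0 0 2.5 0 0 -1",
)

```text
time: 4.28
tool_pos: [410.9, 141.9, 103.2]
tcp_rot: [-3.141, 0.005, 3.0]
contact_force: [8.9, -8.5, -6.4]
grip_width: 23.0
```

At the stop: the TCP stayed put and the force rose to 9 N. Pushing home.

step_arm(
  increments="0 0 0 -8 0 0 -1;0 0 0 -17 0 0 -1;0 0 0 -25 0 0 -1;0 0 0 -33 0 0 -1;0 0 0 -38.5 0 0 -1;0 0 0 -41 0 0 -1;0 0 0 -41 0 0 -1;0 0 0 -41 0 0 -1",
)

```text
time: 5.28
tool_pos: [446.8, 136.9, 103.0]
tcp_rot: [-3.14, -0.004, 3.0]
contact_force: [-6.2, -3.4, 7.9]
grip_width: 23.1
```

```bash
python3 mv.py set 0 2.5 0 0;python3 mv.py set 0 -41 0 0
```

```text
{'pos': [408.73543106447283, 142.7053412055073, 103.04099999999998], 'yaw': 3.0}
{'pos': [449.3251234250911, 136.91942087505274, 103.04099999999998], 'yaw': 3.0}
```

Home again: same TCP as at the start, and 6 N against the ferrule. Releasing and rising.

step_arm(
  increments="0 0 0 2 0 0 0.2;0 0 0 2 0 0 0.2;0 0 0 2 0 0 0.2;0 0 0 2 0 0 0.2;0 0 0 2 0 -50 0.2;0 0 0 2 0 -110 0.2;0 0 0 2 0 -170 0.2;0 0 0 2 0 -200 0.2",
)

```text
time: 6.28
tool_pos: [448.0, 137.3, 306.5]
tcp_rot: [3.14, 0.005, 3.0]
contact_force: [-0.3, -0.6, -0.5]
grip_width: 54.8
```

```bash
python3 mv.py set 0 2 0 -200; python3 mv.py 530 -70 320 0;python3 - <<'E'
from plant import *
import cv2
o=get_obs();print(o['time'],o['tool_pos'],o['grip_width'],o['contact_force'])
c=capture('side')['frame'][:,:,::-1];cv2.imwrite('pics/s4.png',cv2.resize(c[100:200,230:360],None,fx=6,fy=6,interpolation=cv2.INTER_CUBIC))
E
```

```text
{'pos': [447.3451384318902, 137.20166089117245, 303.041], 'yaw': 3.0}
0 0 3.000 [-111.1 -193.5  -17. ]
6.275 [447.9808548  137.30925522 306.4699551 ] 54.78110461440077 [-0.31628812 -0.63191306 -0.53814542]
```

View pics/s4.png

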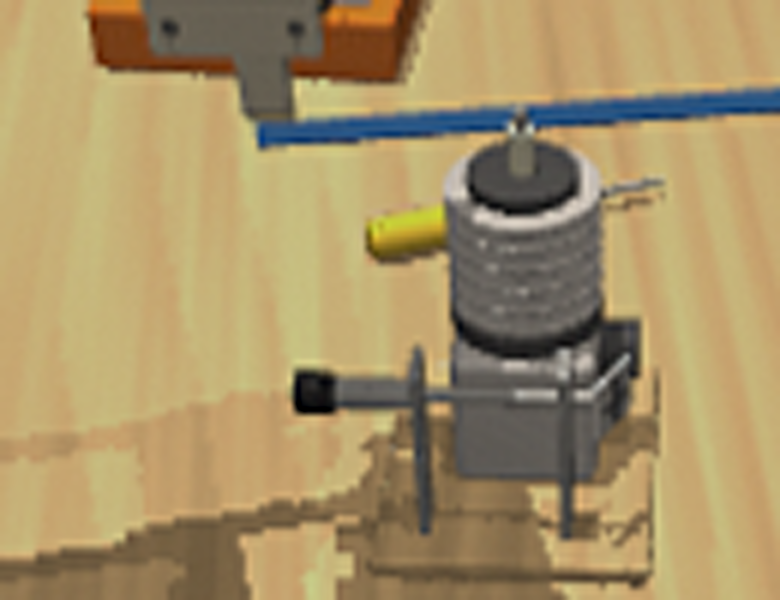

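The knob sits against the ferrule, so it is home. Now flip the wrist and view the mirror area.

step_arm(
  increments="0 0 3.0 -111 -193.5 -17 0.2;0 0 3.0 -111 -193.5 -17 0.2;0 0 3.0 -111 -193.5 -17 0.2;0 0 3.0 -111 -193.5 -17 0.2;0 0 3.0 -111 -193.5 -17 0.2;0 0 3.0 -111 -193.5 -17 0.2;0 0 3.0 -111 -193.5 -17 0.2;0 0 3.0 -111 -193.5 -17 0.2;0 0 3.0 -111 -193.5 -17 0.2;0 0 3.0 -111 -193.5 -17 0.2;0 0 3.0 -111 -193.5 -17 0.2;0 0 3.0 -111 -193.5 -17 0.2;0 0 3.0 -111 -193.5 -17 0.2;0 0 3.0 -111 -193.5 -17 0.2;0 0 3.0 -111 -193.5 -17 0.2;0 0 3.0 -111 -193.5 -17 0.2;0 0 3.0 -111 -193.5 -17 0.2;0 0 3.0 -111 -193.5 -17 0.2;0 0 3.0 -111 -193.5 -17 0.2",
)

```text
time: 8.7
tool_pos: [529.8, -70.1, 319.9]
tcp_rot: [-3.141, 0.0, 0.002]
contact_force: [-0.2, -1.1, -0.2]
grip_width: 55.1
```

```bash
python3 mv.py set 3 -111 -193.5 -17;python3 - <<'E'
from plant import *
import cv2
o=get_obs();print(o['time'],o['tool_pos'].tolist(),o['tcp_rot'].tolist(),o['joint_positions'],o['dq'])
c=capture('wrist')['frame'][:,:,::-1];cv2.imwrite('pics/w5.png',c)
f=lambda x,y,w,h,s,n:cv2.imwrite(n,cv2.resize(c[y:y+h,x:x+w],None,fx=s,fy=s,interpolation=cv2.INTER_CUBIC))
E
```

```text
{'pos': [529.9275839949553, -70.026208095659, 320.041], 'yaw': 0.0}
8.7 [529.8218015254358, -70.06641289702883, 319.90002085636223] [-3.1414198064332286, 8.265521040118351e-05, 0.001883146049846074] [-2.75008945e-01  3.15044163e-01  1.36659691e+00  1.44553206e-04
  1.46007834e+00  1.29388826e+00] [ 2.16351532e-03 -8.87935546e-04 -1.24874260e-03  2.17422586e-05
  1.66266695e-03  1.08146308e-02]
```

View pics/w5.png

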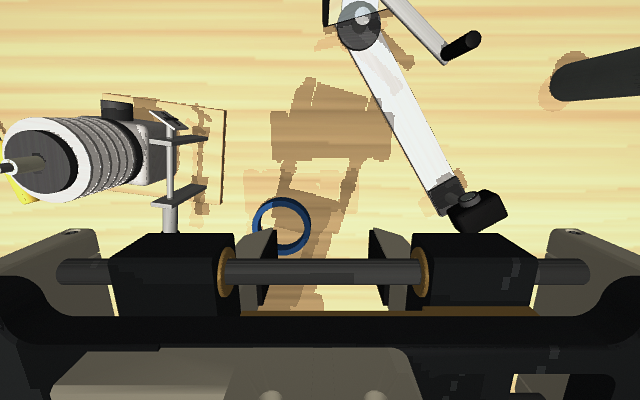

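Everything is in view: tab near (168,121), mirror pivot near (362,15), post near (462,45), camera lens near (470,198).

```bash
python3 - <<'E'
import cv2
c=cv2.imread('pics/w5.png')
f=lambda x,y,w,h,s,n:cv2.imwrite(n,cv2.resize(c[y:y+h,x:x+w],None,fx=s,fy=s,interpolation=cv2.INTER_CUBIC))
f(130,90,100,75,8,'pics/w5a.png');f(320,0,130,80,6,'pics/w5b.png');f(420,170,100,70,8,'pics/w5c.png');f(430,20,60,50,10,'pics/w5d.png')
E
```

```text
(no output)
```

View pics/w5a.png

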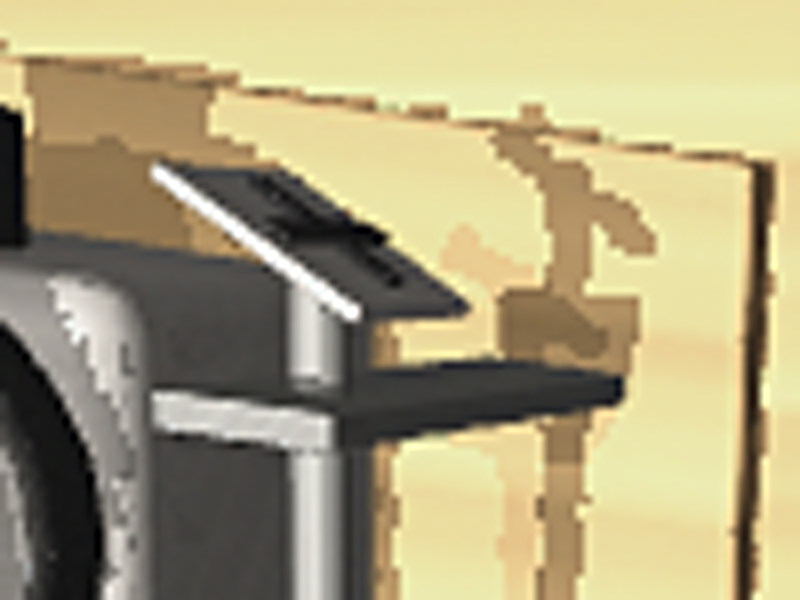

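View pics/w5b.png

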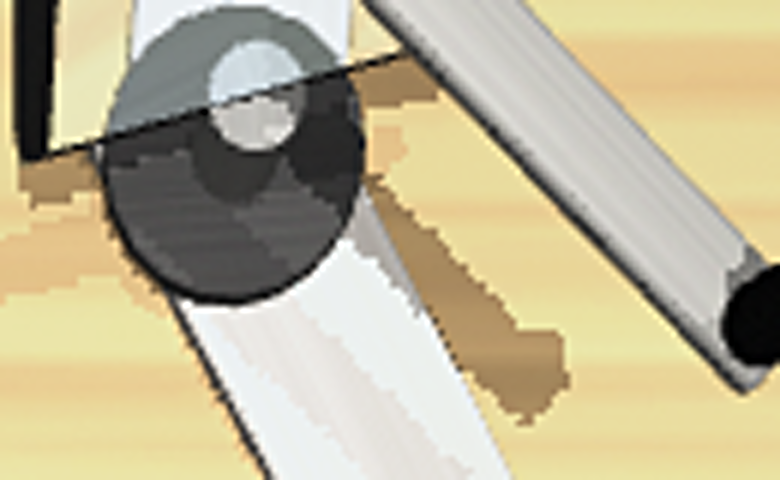

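View pics/w5c.png

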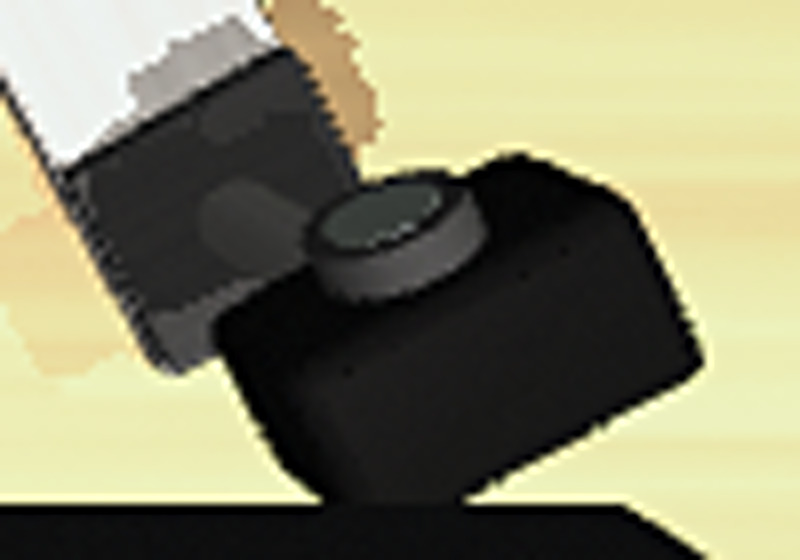

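View pics/w5d.png

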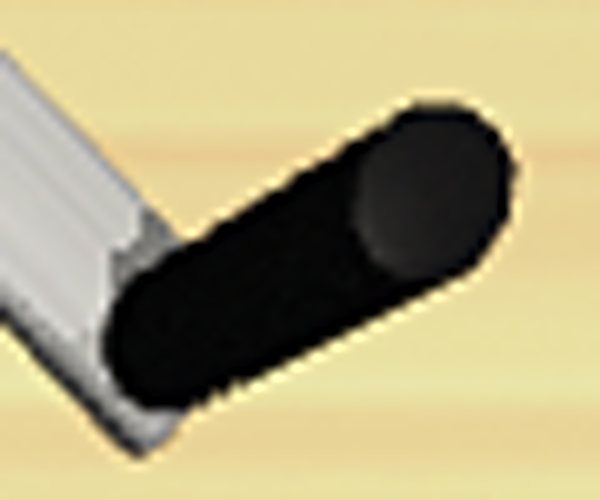

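```bash
cat > w5.py <<'E'
from h import *
np.set_printoptions(precision=2,suppress=True)
E=wristE([529.82,-70.07,319.9],[-3.14142,0.00008,0.00188])
c=lambda u,v,ox,oy,f:(ox+(u+.5)/f-.5,oy+(v+.5)/f-.5)
A=lambda u,v:c(u,v,130,90,8);B=lambda u,v:c(u,v,320,0,6);C=lambda u,v:c(u,v,420,170,8);D=lambda u,v:c(u,v,430,20,10)
Z=lambda uv,z:atz('wrist',uv,z,E)
mark=Z(A(322,237),100);lens=Z(C(382,215),100);post=Z(D(433,190),202)
print('mark',mark,'lens',lens,'post',post)
print('postfoot',Z(D(160,345),150))
ml=Z(B(40,157),60);mr=Z(B(405,53),60);d=mr-ml
print('mirror edge',ml,mr,np.degrees(np.arctan2(d[1],d[0])),'normal',np.degrees(np.arctan2(d[1],d[0]))-90)
for z in(5,10,15,20):print('disc',z,Z(B(233,153),z))
d=Z(B(170,295),6)-Z(C(75,170),6);print('railL',np.degrees(np.arctan2(d[1],d[0])))
L1,L2,R1,R2=Z(B(175,303),6),Z(C(0,85),6),Z(B(365,190),6),Z(C(262,5),6)
for a,b in((L1,L2),(R1,R2)):print('rail',a,b,np.degrees(np.arctan2(*(a-b)[1::-1])))
# solve pivot, lens dir: unknown pivot p, angle a of pivot->lens
def res(q,sig=1):
    p,a=q[:2],q[2];u=lambda t:np.array([np.cos(t),np.sin(t)])
    return np.r_[p+260*u(a)-lens[:2],p+95*u(a+np.radians(17))-post[:2]]
s=least_squares(res,[728,-118,np.radians(212)]);p=s.x
print('pivot',p[:2],np.degrees(p[2]),s.fun)
m=np.arctan2(*(mark[:2]-p[:2])[::-1]);n=(m+p[2])/2
print('mark dir',np.degrees(m),'dist',np.hypot(*(mark[:2]-p[:2])),'normal',np.degrees(n),'swing',p[2]-np.radians(18)-n)
t=n+np.radians(35);print('post target',p[:2]+95*np.array([np.cos(t),np.sin(t)]),np.degrees(t))
E
python3 w5.py
```

```text
mark [602.68 114.93 100.  ] lens [ 506.57 -260.41  100.  ] post [ 665.73 -192.59  202.  ]
postfoot [ 665.14 -192.28  150.  ]
mirror edge [715.64 -75.15  60.  ] [ 734.77 -149.82   60.  ] -75.63470869604765 normal -165.63470869604765
disc 5 [ 732.51 -121.36    5.  ]
disc 10 [ 731.05 -120.81   10.  ]
disc 15 [ 729.6  -120.25   15.  ]
disc 20 [ 728.14 -119.69   20.  ]
railL 33.354968419694465
rail [ 700.13 -108.45    6.  ] [ 508.98 -228.77    6.  ] 32.18885878562867
rail [ 724.52 -152.84    6.  ] [ 525.52 -279.95    6.  ] 32.56644607679341
pivot [ 726.81 -120.76] 212.40499630134227 [ 0.73  0.31 -0.73 -0.31]
mark dir 117.77514041616145 dist 266.3832624537641 normal 165.09006835875186 swing 0.5116420125830898
post target [ 637.59 -153.39] 200.09006835875184
```

```bash
python3 mv.py 665.5 -191.5 255 0.35;python3 mv.py 665.5 -191.5 183 0.35
```

```text
0 0 -0.350 [135.6 121.5  65. ]
0 0 -0.350 [135.6 121.5 137. ]
```

step_arm(
  increments="0 0 -0.35 135.6 121.5 65 0.2;0 0 -0.35 135.6 121.5 65 0.2;0 0 -0.35 135.6 121.5 65 0.2;0 0 -0.35 135.6 121.5 65 0.2;0 0 -0.35 135.6 121.5 65 0.2;0 0 -0.35 135.6 121.5 65 0.2",
)

```text
time: 9.5
tool_pos: [665.2, -190.7, 257.0]
tcp_rot: [3.14, -0.002, 0.351]
contact_force: [0.2, -0.1, 0.1]
grip_width: 55.1
```

```bash
python3 mv.py set -0.35 135.6 121.5 65;python3 - <<'E'
from plant import *
import cv2
o=get_obs();print(o['time'],o['tool_pos'].tolist(),o['tcp_rot'].tolist())
c=capture('wrist')['frame'][:,:,::-1];cv2.imwrite('pics/w6.png',c)
E
```

```text
{'pos': [665.5275839949553, -191.526208095659, 255.041], 'yaw': 0.35}
9.5 [665.1845049249082, -190.7053820230941, 257.0380438470777] [3.1401530614779385, -0.0019822512545584203, 0.3509703838454068]
```

View pics/w6.png

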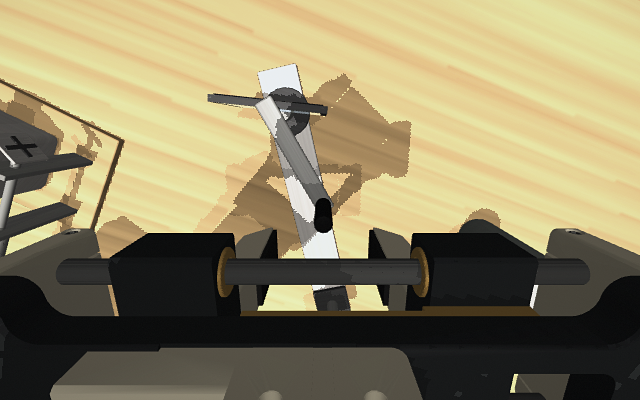

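The post is near (323,215), centred between the jaws. The mirror's top edge runs (208,97)–(327,111), and the cross shows at (20,146).

```bash
python3 - <<'E'
import cv2
c=cv2.imread('pics/w6.png')
f=lambda x,y,w,h,s,n:cv2.imwrite(n,cv2.resize(c[y:y+h,x:x+w],None,fx=s,fy=s,interpolation=cv2.INTER_CUBIC))
f(0,120,60,60,10,'pics/w6a.png');f(200,60,135,100,6,'pics/w6b.png');f(300,185,60,60,10,'pics/w6c.png')
from h import *
E=wristE([665.18,-190.7,257.04],[3.14015,-.00198,.35097])
print(proj([665.5,-192,202],E),proj([602.7,114.9,100],E))
E
```

```text
[322.86291485 223.05959903] [ 20.84469415 146.01619721]
```

View pics/w6a.png

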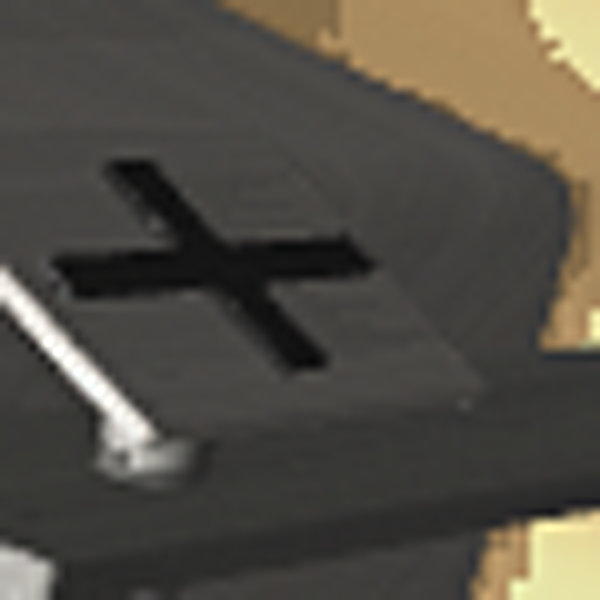

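View pics/w6b.png

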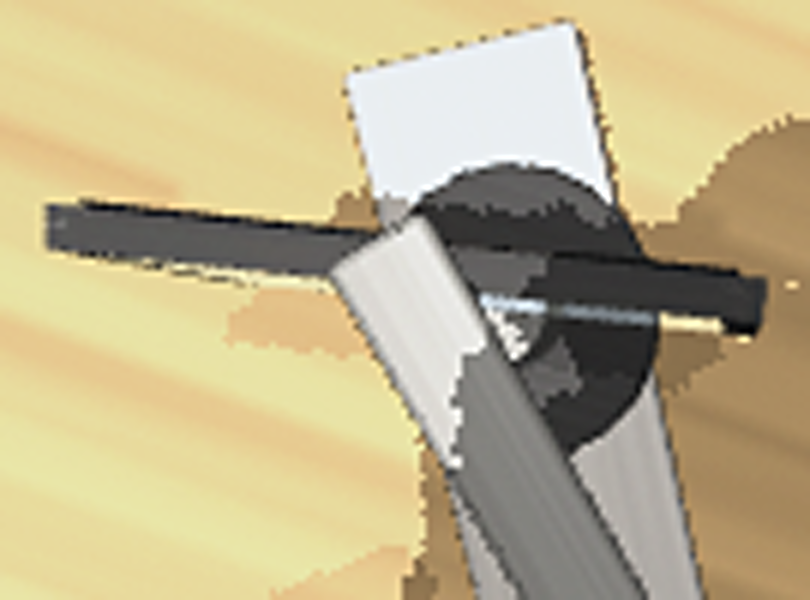

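View pics/w6c.png

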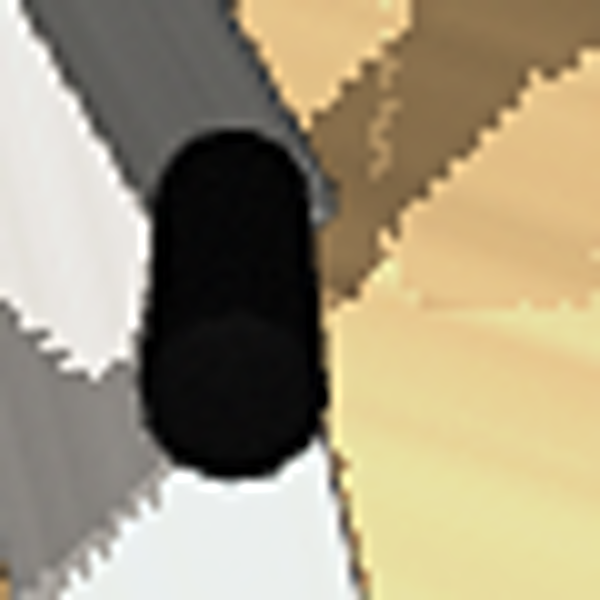

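Predictions hold to about 1 px: cross at (21.5,146.8) against (20.8,146.0), post top at (323.5,224.5) against (322.9,223.1). Descend and grip.

step_arm(
  increments="0 0 0 0 0.5 36 0.2;0 0 0 0 0.5 72 0.2;0 0 0 0 0.5 72 0.2;0 0 0 0 0.5 72 -1;0 0 0 0 0.5 72 -1;0 0 0 0 0.5 72 -1;0 0 0 0 0.5 72 -1;0 0 0 0 0.5 72 -1",
)

```text
time: 10.55
tool_pos: [665.4, -191.4, 183.4]
tcp_rot: [-3.14, 0.0, 0.35]
contact_force: [-2.8, 3.1, 2.5]
grip_width: 13.3
```

```bash
python3 mv.py set 0 0 0.5 72;python3 - <<'E'
from plant import *
import cv2
o=get_obs();print(o['time'],o['tool_pos'].tolist(),o['tcp_rot'].tolist(),o['contact_force'],o['grip_width'])
c=capture('wrist')['frame'][:,:,::-1];cv2.imwrite('pics/w7.png',c)
E
```

```text
{'pos': [665.6990328986831, -191.9958944520827, 183.041], 'yaw': 0.35}
10.55 [665.3564712215942, -191.4333181855088, 183.37001249700677] [-3.140245410726507, 1.8619747783832352e-05, 0.34995946039753534] [-2.82790186  3.10054029  2.49987338] 13.303458620033874
```

View pics/w7.png

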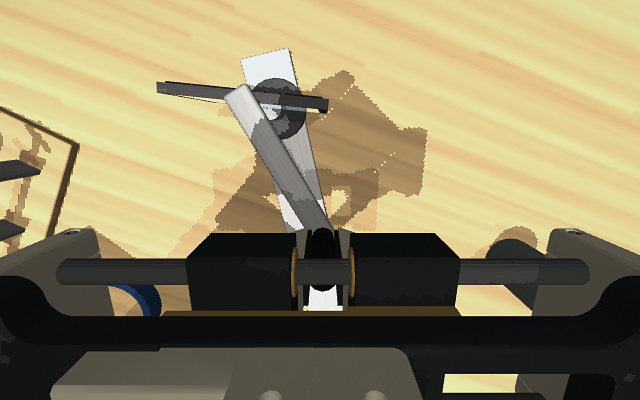

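```bash
python3 - <<'E'
import numpy as np
y=.35;X=np.array([np.cos(y),np.sin(y)]);Y=np.array([np.sin(y),-np.cos(y)])
u=lambda t:95*np.array([np.cos(np.radians(t)),np.sin(np.radians(t))])
for t in np.linspace(229.4,200.1,9):
    d=u(t)-u(229.4);print(round(t,1),d.round(1),(d@X).round(1),(d@Y).round(1))
E
```

```text
229.4 [0. 0.] 0.0 0.0
225.7 [-4.5  4.1] -2.8 -5.4
222.1 [-8.7  8.5] -5.3 -10.9
218.4 [-12.6  13.1] -7.4 -16.6
214.8 [-16.2  18. ] -9.1 -22.5
211.1 [-19.5  23.1] -10.4 -28.4
207.4 [-22.5  28.4] -11.4 -34.4
203.8 [-25.1  33.9] -12.0 -40.4
200.1 [-27.4  39.5] -12.2 -46.5
```

step_arm(
  increments="0 0 0 -2.8 -5.4 0 -1;0 0 0 -5.3 -10.9 0 -1;0 0 0 -7.4 -16.6 0 -1;0 0 0 -9.1 -22.5 0 -1;0 0 0 -10.4 -28.4 0 -1;0 0 0 -11.4 -34.4 0 -1;0 0 0 -12 -40.4 0 -1;0 0 0 -12.2 -46.5 0 -1;0 0 0 -12.2 -46.5 0 -1;0 0 0 -12.2 -46.5 0 -1;0 0 0 -12.2 -46.5 0 -1",
)

```text
time: 11.98
tool_pos: [638.1, -152.8, 183.3]
tcp_rot: [3.141, 0.0, 0.35]
contact_force: [1.3, -1.9, 6.1]
grip_width: 13.6
```

```bash
python3 mv.py set 0 -12.2 -46.5 0;python3 - <<'E'
from plant import *
import cv2
o=get_obs();print(o['time'],o['tool_pos'].tolist(),o['tcp_rot'].tolist(),o['contact_force'],o['grip_width'])
c=capture('wrist')['frame'][:,:,::-1];cv2.imwrite('pics/w8.png',c)
cv2.imwrite('pics/w8b.png',cv2.resize(c[30:240,100:380],None,fx=2.8,fy=2.8,interpolation=cv2.INTER_CUBIC))
c=capture('top')['frame'][:,:,::-1];cv2.imwrite('pics/t8.png',cv2.resize(c[110:200,330:430],None,fx=6,fy=6,interpolation=cv2.INTER_CUBIC))
c=capture('side')['frame'][:,:,::-1];cv2.imwrite('pics/s8.png',c)
E
```

```text
{'pos': [638.2939377552666, -152.49841655563608, 183.041], 'yaw': 0.35}
11.975 [638.1140712613357, -152.83775377331554, 183.2902319302867] [3.141271378030524, 3.674583704227352e-05, 0.34969539774585345] [ 1.3332561  -1.87065034  6.12290046] 13.620354989714071
```

View pics/w8b.png

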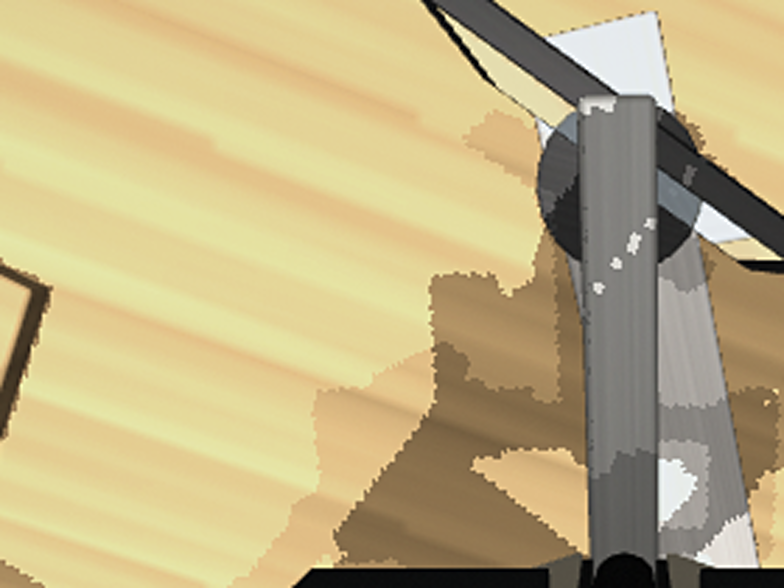

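View pics/t8.png

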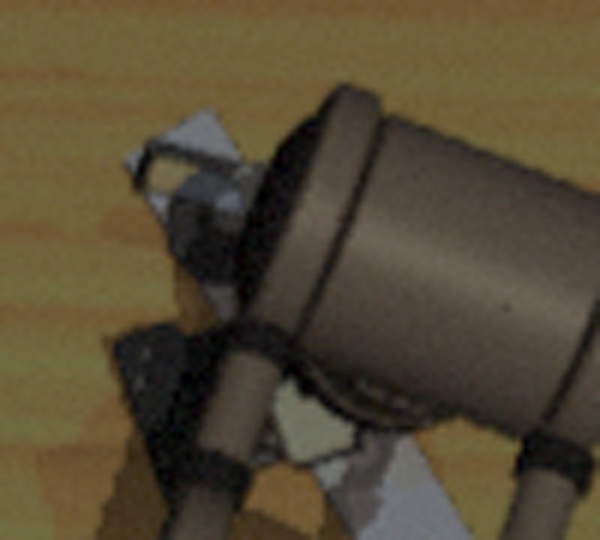

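View pics/s8.png

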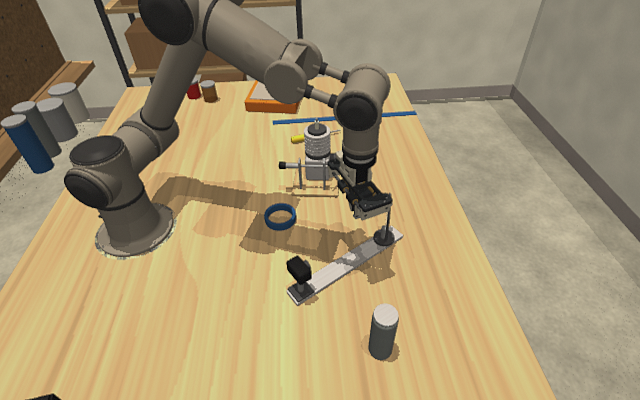

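```bash
python3 - <<'E'
from h import *
np.set_printoptions(precision=2,suppress=True)
c=lambda u,v,ox,oy,f:(ox+(u+.5)/f-.5,oy+(v+.5)/f-.5)
ang=lambda a,b:np.degrees(np.arctan2(*(b-a)[1::-1]))
# rest, w6 (arm edges in w6b crop, mirror top back edge)
E6=wristE([665.18,-190.7,257.04],[3.14015,-.00198,.35097])
E8=wristE([638.11,-152.84,183.29],[3.14127,0,.3497])
B=lambda u,v,z:atz('wrist',c(u,v,200,60,6),z,E6)
W=lambda u,v,z:atz('wrist',c(u,v,100,30,2.8),z,E8)
print('proj pivot145 in w6b',(proj([726.9,-120.5,145],E6)-[200,60])*6)
print('rest arm R',ang(B(430,218,150),B(645,600,150)),'L',ang(B(335,270,150),B(520,595,150)))
print('rest mirror',ang(B(45,205,143),B(765,280,143)),ang(B(48,248,143),B(745,315,143)))
print('proj pivot145 in w8b',(proj([726.9,-120.5,145],E8)-[100,30])*2.8)
print('now arm R',ang(W(657,97,150),W(658,555,150)),'L',ang(W(579,115,150),W(591,555,150)))
print('now mirror front?',ang(W(435,3,143),W(784,260,143)),'back',ang(W(495,0,143),W(784,205,143)))
a,b=W(438,4,145),W(784,260,145);print(a,b)
for nm,mk in(('B',[B(430,218,150),B(645,600,150),B(335,270,150),B(520,595,150)]),('W',[W(657,97,150),W(658,555,150),W(579,115,150),W(591,555,150)])):print(nm,mk)
E
```

```text
proj pivot145 in w6b [408.67 285.77]
rest arm R -131.05405642647855 L -131.61056806211838
rest mirror -75.48667068482847 -75.08296909348633
proj pivot145 in w8b [618.77 136.57]
now arm R -159.1380101486493 L -159.07473613948792
now mirror front? -104.30242103915279 back -102.8982915699211
[737.65 -78.21 145.  ] [ 716.1 -162.   145. ]
B [array([ 736.61, -121.1 ,  150.  ]), array([ 697.72, -165.75,  150.  ]), array([ 725.7 , -110.89,  150.  ]), array([ 692.2 , -148.62,  150.  ])]
W [array([ 735.86, -125.13,  150.  ]), array([ 645.31, -159.64,  150.  ]), array([ 727.43, -111.69,  150.  ]), array([ 640.01, -145.12,  150.  ])]
```

View pics/w8.png

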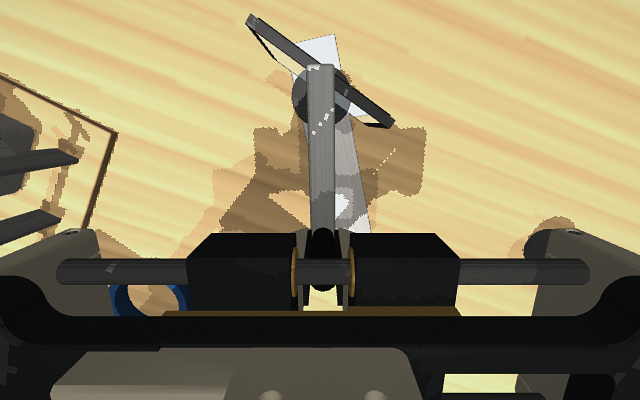

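```bash
python3 - <<'E'
import cv2
c=cv2.imread('pics/w8.png')
cv2.imwrite('pics/w8m.png',cv2.resize(c[5:135,240:400],None,fx=5,fy=4.5,interpolation=cv2.INTER_CUBIC))
E
```

```text
(no output)
```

View pics/w8m.png

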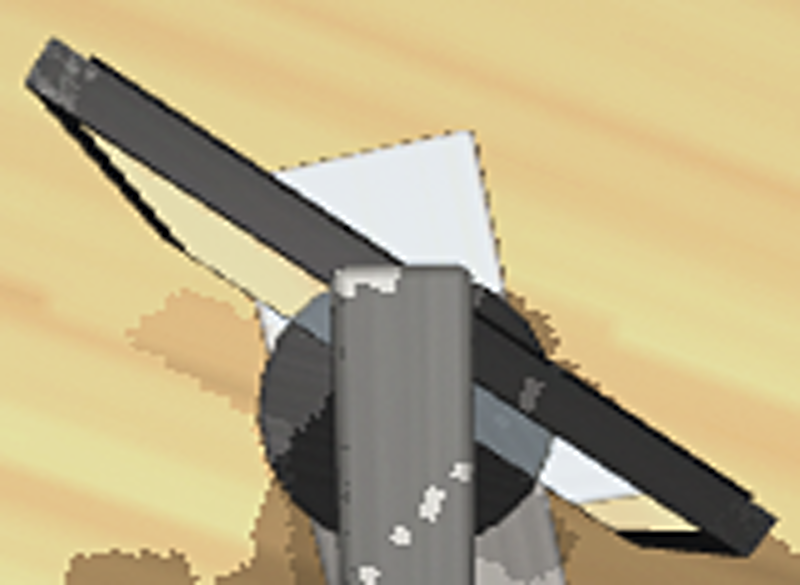

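```bash
python3 - <<'E'
from h import *
np.set_printoptions(precision=2,suppress=True)
ang=lambda a,b:np.degrees(np.arctan2(*(b-a)[1::-1]))+270
E6=wristE([665.18,-190.7,257.04],[3.14015,-.00198,.35097])
E8=wristE([638.11,-152.84,183.29],[3.14127,0,.3497])
W=lambda u,v,z:atz('wrist',(240+(u+.5)/5-.5,5+(v+.5)/4.5-.5),z,E8)
B=lambda u,v,z:atz('wrist',(200+(u+.5)/6-.5,60+(v+.5)/6-.5),z,E6)
for n,f,pts in(('now',W,((25,82),(742,556),(52,38),(775,520))),('rest',B,((45,248),(752,335),(47,203),(768,280)))):
    p=[f(*q,144) for q in pts];print(n,ang(p[0],p[1]),ang(p[2],p[3]),np.linalg.norm(p[1]-p[0]),np.mean(p,0),p)
E
```

```text
now 165.77340196044582 165.85694093142098 100.55531564391076 [ 730.04 -120.33  144.  ] [array([739.57, -70.76, 144.  ]), array([ 714.86, -168.23,  144.  ]), array([745.19, -72.24, 144.  ]), array([ 720.53, -170.1 ,  144.  ])]
rest 193.4384187892882 194.37186288182065 99.67035274795975 [ 729.36 -118.65  144.  ] [array([714.38, -70.6 , 144.  ]), array([ 737.54, -167.54,  144.  ]), array([720.25, -69.41, 144.  ]), array([ 745.28, -167.08,  144.  ])]
```

The mirror reads 165.8° from its frame, 165.9° from the arm and 165.3° from the TCP. The target is 165.1°, so a 0.7 mm nudge clockwise, then settle.

step_arm(
  increments="0 0 0 0 -0.7 0 -1;0 0 0 0 -0.7 0 -1;0 0 0 0 -0.7 0 -1;0 0 0 0 -0.7 0 -1;0 0 0 0 -0.7 0 -1;0 0 0 0 -0.7 0 -1",
)

```text
time: 12.88
tool_pos: [637.9, -152.2, 183.3]
tcp_rot: [3.141, 0.0, 0.35]
contact_force: [-0.0, -1.6, 5.4]
grip_width: 13.4
```

```bash
python3 mv.py set 0 0 -0.7 0;python3 - <<'E'
from plant import *
import cv2
o=get_obs();print(o['time'],o['tool_pos'].tolist(),o['tcp_rot'].tolist(),o['contact_force'],o['grip_width'])
c=capture('wrist')['frame'][:,:,::-1];cv2.imwrite('pics/w9.png',c)
cv2.imwrite('pics/w9m.png',cv2.resize(c[5:135,240:400],None,fx=5,fy=4.5,interpolation=cv2.INTER_CUBIC))
c=capture('top')['frame'][:,:,::-1];cv2.imwrite('pics/t9.png',c)
E
```

```text
{'pos': [638.0539092900477, -151.84085565664293, 183.041], 'yaw': 0.35}
12.875 [637.8942049740596, -152.23133344142946, 183.27996694050657] [3.141234599459289, 3.088131856432419e-05, 0.34968322508337324] [-0.03325045 -1.55300541  5.35803978] 13.428657457885393
```

View pics/w9m.png

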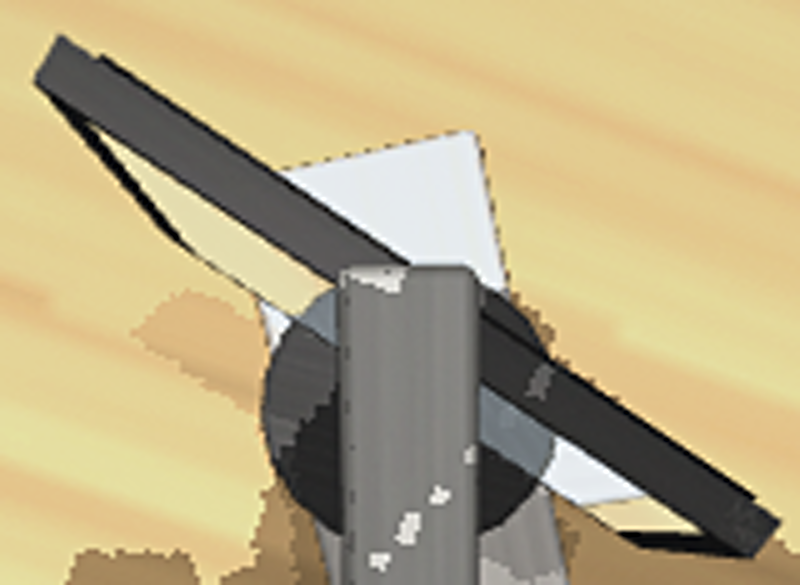

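View pics/t9.png

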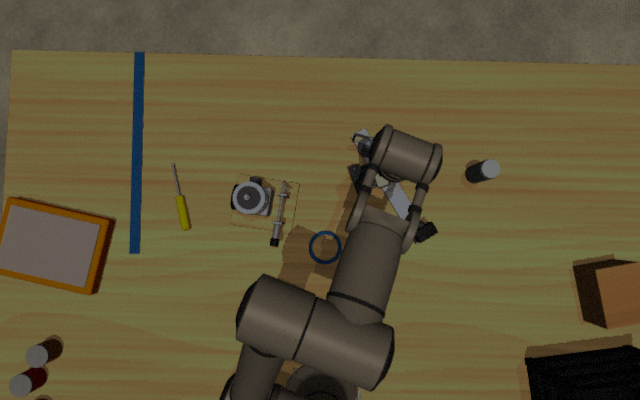

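```bash
python3 - <<'E'
from h import *
np.set_printoptions(precision=2,suppress=True)
ang=lambda a,b:np.degrees(np.arctan2(*(b-a)[1::-1]))
E8=wristE([637.89,-152.23,183.28],[3.14123,0,.34968])
W=lambda u,v,z:atz('wrist',(240+(u+.5)/5-.5,5+(v+.5)/4.5-.5),z,E8)
p=[W(*q,144) for q in ((35,80),(752,557),(60,36),(778,522))];print(ang(p[0],p[1])+270,ang(p[2],p[3])+270,np.mean(p,0))
print('arm',ang(W(342,275,150),W(346,580,150)),ang(W(478,275,150),W(480,580,150)))
print('rail end',ang(W(285,168,6),W(472,130,6)),'rail R',ang(W(507,285,6),W(475,132,6)))
t=np.array([637.89,-152.23])-[727.1,-119.9];print('tcp',np.degrees(np.arctan2(t[1],t[0]))%360-35,np.hypot(*t))
E
```

```text
165.64032310882354 165.46878113928005 [ 730.14 -120.58  144.  ]
arm -159.95157651412393 -158.86014546615957
rail end -58.47549148063033 rail R 32.60720493929737
tcp 164.92068441392405 94.88758085229071
```

Readings are 165.5° from the frame, 165.6° from the arm and 164.9° from the TCP, against a target of 165.1°. A final 0.3 mm nudge, then settle and hand in.

step_arm(
  increments="0 0 0 0 -0.3 0 -1;0 0 0 0 -0.3 0 -1;0 0 0 0 -0.3 0 -1;0 0 0 0 -0.3 0 -1;0 0 0 0 -0.3 0 -1;0 0 0 0 -0.3 0 -1",
)

```text
time: 13.72
tool_pos: [637.8, -152.0, 183.3]
tcp_rot: [3.141, 0.0, 0.35]
contact_force: [0.5, -0.9, 5.9]
grip_width: 13.4
```

```bash
python3 - <<'E'
from plant import *
o=get_obs();print(o['time'],o['tool_pos'],o['contact_force'],o['grip_width'])
print(close_job())
E
```

```text
13.725 [ 637.78734395 -152.00616199  183.28646024] [ 0.47661201 -0.85035116  5.9071175 ] 13.440964267648317
the job is handed in; nothing more can be done
None
```

I pulled the choke knob out to its stop, pushed it fully home, then swung the mirror by its post to the worked-out angle. I handed the job in at 13.7 s with the post still gripped.

- **Choke:** The knob came out 36 mm. A further 2.5 mm of commanded pull gave no movement, and the force rose to about 9 N. It went back to exactly its starting position, with about 6 N against the ferrule. After release, the side picture showed it seated.
- **Mirror angle:** The mirror's normal should point to about 165.1° in the world frame, a swing of about 0.51 rad. I checked it before a last 0.3 mm nudge, worth about 0.2°, but took no picture afterwards:

| Method | Reading before last nudge |
|---|---|
| Mirror frame edges (wrist camera) | about 165.5° |
| Post arm edges (wrist camera) | about 165.6° |
| TCP position | 164.9° |

- **Remaining error:** The methods disagree by about 0.7°. That puts the cross roughly within 3–4 mm of the middle of the mirror. I could not check this through the bench camera itself, because its picture is not available.
- **Bystanders:** In the last top picture, just before that nudge, the tape, spray can and screwdriver were where they started.

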